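Index the red-capped vial to the reading position

ROBOT

A 6-joint arm with a two-finger parallel gripper is mounted at the origin on a cart in front of the work surface, level with it; the furniture and walls round the work are solid. World frame = base frame: x ahead of the robot, y to its left, z up, the work surface at z = 0. Lengths are in m, angles in degrees, forces in N, time in s.
With the tool pointing down it reaches from about 0.4 to 0.825 m from the base axis. Payload 7 kg.
Tool frame: the origin (TCP) lies at the very end of the fingers, on their centre line; the grasp point (between the pads) lies tcp_to_grasp behind it (tcp_to_grasp is the distance from the TCP to the grasp point, in m); x points along the fingers, y is the direction in which the jaws open and shut, and the axes are right-handed (so a half turn about x gives the same grasp; the last joint's range is limited). The gripper opens to 88 mm and grips with 3 to 60 N. Pads are 19 mm wide; open, the fingers measure 130 mm over their backs; the gripper's body (78 mm by 193 mm) begins 47 mm behind the grasp point.
Start: joints at [-56.66, 20.546, 0.682, 0, -70.136, -16.507], TCP at [0.195, -0.646, 0.227] pointing down, gripper open.
Joint ranges: [-176.03, 176.03], [-82.01, 121.73], [-58.28, 71.71], [-173.87, 95.51], [-174.79, -0.11], [-173.66, 173.66]. Speed limits (degrees/s): [136.94, 136.94, 172.46, 180, 180, 180].

INTERFACE

Orientations are given as [roll, pitch, yaw] about the fixed x, y, z axes, in that order (R = Rz(yaw) Ry(pitch) Rx(roll)).
In Python, from plant import * gives the robot as it stands. The module is installed in compiled form; this text tells all that it offers.
- The arm moves only by the shell command python3 -m pendant 'ROWS'. ROWS is JSON, a list of rows, each an object with "claw": the finger opening in mm, from 0 to 87.6; "linear": the shift along the tool's x, y, z in mm, a list of three; "twist": the turn about the tool's x in rad. In form: [{"claw": claw, "linear": [tx, ty, tz], "twist": twist}, ...]. A call has exactly 10 rows; each row shifts and turns the commanded pose from where the row before left it, along the tool's axes as they then stand; what a row does not reach is not made up. A row lasts 1/12 s, in which the tool goes at most 41.7 mm and 7.16 degrees, less where a joint would pass 70% of its speed; a pose out of reach is approached as far as the arm can. A call with a gripper value outside its range is refused whole. The fingers move at their own pace and stop on an object; the grip force is fixed at half the most. Time passes only in rows, so rows that do not move let the fingers close, or fill a call up. It gives the time, the measured TCP pose, the force and the opening at its end, in the units of the state.
- get_obs(): the state, without advancing time (a new reading comes with each control period).
- snapshot(name): name is "side" or "top" or "wrist"; returns (picture, depth): 480x640x3 uint8, red, green, blue; 480x640 float32, m along the optical axis (not along the pixel's ray), 0 where there is no reading.
- camera_params(name): a dict with "fx", "fy", "cx", "cy" (pixels), "rvec" (rotation vector, rad) and "tvec" (3), from world to camera coordinates, as OpenCV has them. Camera axes: x right, y down, z forward; pixel columns grow to the right and rows downward; lengths in m; the calibration is good to about 2 mm. A picture is of the moment at which its call begins: read the wrist's pose just before it. camera_params takes no time and is no camera call; for the wrist camera it gives the pose at the moment of the call.
- close_job(): hands the job in, once; it reports no verdict.
Trained networks look in the newest picture that a camera, given by its name, has taken for a name from the list of things; names that differ only in an ending like _2 or _b are one class to them, and where a whole thing is asked for, a point or a joint stands for the part that bears it (a point fixed in the world has none). Each returns a list of dicts, best first, with "confidence" (0 to 1); they miss things now and then, are a little off and sometimes report something else, mostly with a low value. They report only what shows in the picture. A call takes as long as a camera call.
- boxes_of(camera, target): "xy" ([column, row] in pixels, amid what is visible of it).
The state is a dict: "clock": time; "joint_pos": joint angles; "qvel": joint speeds; "tau": joint torques, N m; "tool_pos": TCP position; "orientation": TCP orientation; "force": force on the tool from outside, world axes, zero at the start; "moment": the same for the moment, N m; "opening": finger opening in m.
Only numpy, scipy, OpenCV 4.12 (cv2) and the standard library are available. Lean on these libraries where they do the work, as an engineer would, in place of code of your own. Each camera call takes 0.05 s, during which the arm holds its last target. There are 200 camera calls.

TASK

Each of the two spring-loaded shuttles carries a vial. On the shuttle with the red-capped vial, push the orange tab with the fingertips past the stop pin's catch, without ramming the slide hard against its end stop, then let it go so that it springs back and latches on the pin at mid position, the vial standing before the reading head. Do not touch either vial, and leave the blue-capped vial's shuttle and the things around alone.

Things in the scene. Friction and masses are not known exactly. Their poses are not given: they have to be found in the camera images.
- vial_red: White plastic vial with a red cap, 28 mm diameter, 55 mm tall, about 30 g, standing loose in a 13 mm high black ring nest on the slide of one shuttle, left or right (play 1.5 mm). Origin at the centre of its underside, 24 mm above the worktop; z along its axis.
- vial_blue: White plastic vial with a blue cap, 28 mm diameter, 55 mm tall, about 30 g, standing loose in a 13 mm high black ring nest on the slide of one shuttle, left or right (play 1.5 mm). Origin at the centre of its underside, 24 mm above the worktop; z along its axis.
- shuttle_left: Grey base plate of the left vial shuttle, 160 x 80 x 10 mm, fixed. Origin on the worktop under the slide's centre line; x = push direction (level, roughly away from the robot), y left of it, z up. On the y > 0 side: white reading head (34 x 14 mm, 76 high) at x 4, y 39 mm; sprung stop pin with dark block and black knob at x -30, y 20 to 70, 30 high. Both shuttles are alike.
- slide_left (a joint): Travel (m) of the left shuttle's slide: 0 home, 0.062 hard end stop. Spring pulls it home (3.6 N at home, 7.3 N at the end; returns at up to 0.2 m/s). Riding over the pin adds up to 2 N at 0.008 to 0.034; the pin snaps in behind its tooth at about 0.035. Let go from 0.037 or more it springs back and latches at 0.034 (mid, vial at the reading head); let go earlier it runs home.
- tab_left (a point): Centre of the rear face of the orange upright push tab on the left shuttle's slide, 42 mm above the worktop; moves with the slide; x = push direction. Tab 34 mm wide, 10 thick, from 12 to 60 mm above the worktop; the space behind it (-x) is free. The vial's axis is 65 mm ahead of this point, its top 79 mm above the worktop.
- read_left (a point): Reading position of the left shuttle: the point, 24 mm above the worktop beside the white reading head, where the centre of the vial's underside stands when the slide is latched.
- shuttle_right: Grey base plate of the right vial shuttle, 160 x 80 x 10 mm, fixed. Origin on the worktop under the slide's centre line; x = push direction (level, roughly away from the robot), y left of it, z up. On the y > 0 side: white reading head (34 x 14 mm, 76 high) at x 4, y 39 mm; sprung stop pin with dark block and black knob at x -30, y 20 to 70, 30 high. Both shuttles are alike.
- slide_right (a joint): Travel (m) of the right shuttle's slide: 0 home, 0.062 hard end stop. Spring pulls it home (3.6 N at home, 7.3 N at the end; returns at up to 0.2 m/s). Riding over the pin adds up to 2 N at 0.008 to 0.034; the pin snaps in behind its tooth at about 0.035. Let go from 0.037 or more it springs back and latches at 0.034 (mid, vial at the reading head); let go earlier it runs home.
- tab_right (a point): Centre of the rear face of the orange upright push tab on the right shuttle's slide, 42 mm above the worktop; moves with the slide; x = push direction. Tab 34 mm wide, 10 thick, from 12 to 60 mm above the worktop; the space behind it (-x) is free. The vial's axis is 65 mm ahead of this point, its top 79 mm above the worktop.
- read_right (a point): Reading position of the right shuttle: the point, 24 mm above the worktop beside the white reading head, where the centre of the vial's underside stands when the slide is latched.
- weight: Bystander: metal calibration weight, 22 mm diameter, 38 mm tall, loose; origin under its centre.
- stopper: Bystander: red rubber stopper, 32 mm diameter, 24 mm tall, loose; origin under its centre.
- timer: Bystander: white digital timer, 68 x 68 x 19 mm, loose; origin under its centre.

How it is judged (in metres and radians):
On the way, in this order (a step that is already met when the one before it is completed fails the run):
1. the red-capped vial's slide has been pushed past the catch by the fingers (((horizontal distance between vial_red and read_left below 0.04 m and value of joint slide_left above 0.0365 m and contact force between the fingers and slide_left above 0.5 N) or (horizontal distance between vial_red and read_right below 0.04 m and value of joint slide_right above 0.0365 m and contact force between the fingers and slide_right above 0.5 N))), for 0.05 s.
2. let go, the slide has sprung back and rests latched on the stop pin (((horizontal distance between vial_red and read_left below 0.006 m and value of joint slide_left between 0.031 and 0.0365 m and value of joint slide_right below 0.003 m) or (horizontal distance between vial_red and read_right below 0.006 m and value of joint slide_right between 0.031 and 0.0365 m and value of joint slide_left below 0.003 m)) and contact force between the fingers and slide_left below 0.1 N and contact force between the fingers and slide_right below 0.1 N and linear speed of vial_red below 0.02 m/s), for 0.3 s.
At the end, for the whole second after the job is handed in: Red-capped vial's slide rests latched on its pin (travel 31 to 36.5 mm), its vial at rest, upright (0.15 rad), seated in its nest within 6 mm of the reading position; blue vial's slide home (3 mm), its vial moved under 6 mm; weight, stopper, timer moved under 15 mm (((horizontal distance between vial_red and read_left below 0.006 m and value of joint slide_left between 0.031 and 0.0365 m and value of joint slide_right below 0.003 m) or (horizontal distance between vial_red and read_right below 0.006 m and value of joint slide_right between 0.031 and 0.0365 m and value of joint slide_left below 0.003 m)) and angle between vial_red's own z axis and vertical below 0.15 rad and height (world z) of vial_red between 0.021 and 0.028 m and linear speed of vial_red below 0.02 m/s and distance of vial_blue from where it was at the start of the episode below 0.006 m and distance of each of weight, stopper, timer from where it was at the start of the episode below 0.015 m); the robot touches nothing.
It fails at once if a vial is touched by the robot (contact force between any of the fingers, the arm and vial_red above 0.5 N or contact force between any of the fingers, the arm and vial_blue above 0.5 N).
It fails at once if a vial is lifted or tipped (height (world z) of any of vial_red, vial_blue above 0.034 m or angle between any of vial_red, vial_blue's own z axis and vertical above 0.35 rad).
It fails at once if a slide is rammed or squeezed (more than 45 N on it) (contact force between the fingers and slide_left above 45 N or contact force between the fingers and slide_right above 45 N).
It fails at once if the blue-capped vial's slide is moved (distance of vial_blue from where it was at the start of the episode above 0.01 m).
It fails at once if weight, stopper or timer is displaced or lifted (distance of any of weight, stopper, timer from where it was at the start of the episode above 0.015 m).
It also fails if it takes over 32 s, if anything falls off the work surface, if the arm or the gripper's body presses on something with over 40 N, if the wrist force passes 120 N, or if a joint passes its speed limit or range.

## Working session

There is one attempt and no reset: what is moved stays moved. The work goes in short steps, Python scripts to look and compute and a shell command to move; the robot and the scene stay as the last step left them, time stands still between calls to the robot, and variables do not carry over. Pictures are saved under pics/ and viewed, about 8 in all and at most 12, crops included, and the job is handed in when it is done.

```bash
mkdir -p pics
cat > h.py <<'E'
from plant import *
import numpy as np, cv2
def snap(n,f):
    p,d=snapshot(n); cv2.imwrite(f'pics/{f}.png',p[:,:,::-1]); return p,d
def cam(n):
    c=camera_params(n); R=cv2.Rodrigues(np.array(c['rvec'],float))[0]; return c,R,np.array(c['tvec'],float).ravel()
def world(n,d,u,v,c=None):
    c,R,t=c or cam(n); P=np.stack([(u-c['cx'])/c['fx']*d,(v-c['cy'])/c['fy']*d,d*np.ones_like(u,float)],-1)
    return (P-t)@R
E
python3 - <<'E'
from h import *
np.set_printoptions(precision=4,suppress=True)
o=get_obs(); print(o)
for n in ['top','side']:
    p,d=snap(n,n+'0'); c=cam(n); print(n,-c[1].T@c[2])
    for t in ['vial_red','vial_blue','tab_left','tab_right','shuttle_left','weight','stopper','timer']:
        for b in boxes_of(n,t)[:2]:
            u,v=b['xy']; dd=d[int(v),int(u)]; print(t,b['confidence'],b['xy'],world(n,dd,np.array(u),np.array(v),c))
E
```

```text
{'clock': 0.0, 'joint_pos': array([-56.6587,  20.5909,   0.6355,  -0.0194, -70.1349, -16.5079]), 'qvel': array([-0.0363, -0.0638, -0.0504,  0.0521,  0.0627,  0.018 ]), 'tau': array([ -0.0006, -58.2711,  29.3058,   6.9973,   0.0068,  -0.0001]), 'tool_pos': array([ 0.1953, -0.6456,  0.2256]), 'orientation': array([ 95.0676,  89.9079, 111.8945]), 'force': array([ 0.8451, -0.2005, -0.4414]), 'moment': array([ 0.0237,  0.0084, -0.0162]), 'opening': 0.08758750812772624}
top [0.1589 0.1031 1.8371]
vial_red 0.59 [251.8, 233.8] [0.461  0.2725 0.0802]
vial_blue 0.66 [186.1, 250.3] [0.4246 0.4744 0.0042]
tab_left 0.84 [252.4, 241.3] [0.4474 0.2754 0.0289]
tab_right 0.92 [429.4, 231.3] [ 0.4775 -0.2467  0.0233]
tab_right 0.21 [247.2, 229.2] [0.4732 0.2852 0.0868]
shuttle_left 0.8 [248.1, 226.8] [0.4935 0.2902 0.0141]
weight 0.71 [248.6, 226.7] [0.4938 0.2887 0.0141]
weight 0.62 [343.9, 248.1] [0.4267 0.0068 0.0297]
stopper 0.42 [378.7, 233.1] [ 0.4728 -0.0971  0.0205]
timer 0.95 [186.8, 247.6] [0.4303 0.4694 0.0202]
side [-0.1333  1.0166  0.7006]
vial_red 0.71 [265.8, 292.6] [0.4712 0.2879 0.0547]
vial_blue 0.59 [382.3, 192.1] [ 0.4947 -0.2495  0.0623]
tab_left 0.56 [282.2, 309.1] [0.4389 0.2787 0.0219]
tab_right 0.55 [388.1, 208.8] [ 0.4733 -0.247   0.0193]
shuttle_left 0.73 [258.7, 308.1] [0.483  0.2985 0.0189]
weight 0.44 [356.1, 255.5] [0.4211 0.0155 0.0208]
stopper 0.63 [386.6, 209.5] [ 0.4723 -0.2361  0.022 ]
timer 0.69 [220.6, 370.9] [0.4272 0.4751 0.0142]
```

Run:
```python
import cv2,numpy as np
a=cv2.imread('pics/top0.png')[170:310,150:480]; b=cv2.imread('pics/side0.png')[130:430,150:480]
a=cv2.resize(a,(800,340),interpolation=cv2.INTER_CUBIC); b=cv2.resize(b,None,fx=.85,fy=.85)
c=np.zeros((600,800,3),np.uint8); c[:340]=a; c[340:595,:b.shape[1]]=b
s=cv2.resize(cv2.imread('pics/side0.png')[250:350,200:330],(338,260),interpolation=cv2.INTER_CUBIC);c[340:600,400:738]=s
cv2.imwrite('pics/c1.png',c)
```

```text
(no output)
```

View pics/c1.png

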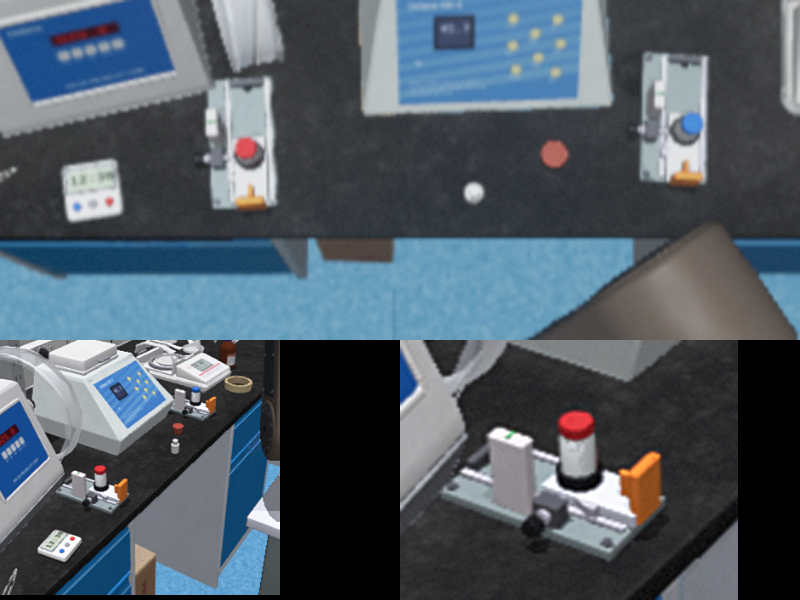

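The top view shows the red cap on the left shuttle (top px ~252,232) and the blue on the right (~432,222). The weight, stopper and timer are all clear of the approach. Next I'll fit the tab and plate directions and check obstacle heights along the swing.

```bash
cat >> h.py <<'E'
from scipy.spatial.transform import Rotation as Ro
def tool():
    o=get_obs(); return np.array(o['tool_pos']),Ro.from_euler('xyz',o['orientation'],degrees=True).as_matrix()
def cloud(n,p,d,c=None):
    v,u=np.mgrid[:480,:640]; return world(n,d,u,v,c)
E
python3 - <<'E'
from h import *
np.set_printoptions(precision=4,suppress=True)
import plant
print([ (k,getattr(plant,k)) for k in dir(plant) if 'tcp' in k.lower()])
T,R=tool(); print(R)
for n in ['top','side']:
    p,d=snapshot(n); W=cloud(n,p,d)
    hsv=cv2.cvtColor(p,cv2.COLOR_RGB2HSV)
    m=(hsv[...,0]>8)&(hsv[...,0]<22)&(hsv[...,1]>150)&(hsv[...,2]>90)&(d>0)
    for s,nm in [((W[...,1]>.2)&(W[...,1]<.35),'L')]:
        P=W[m&s&(W[...,0]>.35)&(W[...,0]<.55)]
        print(n,nm,len(P),P.min(0),P.max(0),P.mean(0))
    # base plate top
    b=(W[...,2]>.006)&(W[...,2]<.014)&(abs(W[...,1]-.285)<.09)&(abs(W[...,0]-.48)<.13)&(d>0)
    q=cv2.minAreaRect((W[b][:,:2]*1000).astype(np.float32)); print('plate',b.sum(),q)
    for cap,(lo,hi) in {'red':(0,6)}.items():
        m=((hsv[...,0]<6)|(hsv[...,0]>174))&(hsv[...,1]>150)&(hsv[...,2]>80)&(W[...,2]>.05)&(abs(W[...,1]-.28)<.06)&(abs(W[...,0]-.47)<.06)
        P=W[m]; print('red',len(P),P.mean(0),P.min(0),P.max(0))
    if n=='top':
        for y in np.arange(-.6,.45,.1):
            s=(abs(W[...,1]-y)<.05)&(d>0)
            print(round(y,1),[round(float(W[s&(abs(W[...,0]-x)<.025)][:,2].max(initial=-1)),2) for x in np.arange(.3,.8,.05)])
E
```

```text
[('tcp_to_grasp', 0.0188)]
[[ 0.0001 -0.2896  0.9572]
 [-0.      0.9572  0.2896]
 [-1.     -0.      0.    ]]
top L 16 [0.4069 0.2603 0.0194] [0.4173 0.2848 0.0587] [0.4083 0.2739 0.037 ]
plate 801 ((490.92498779296875, 284.91033935546875), (232.63026428222656, 179.1556854248047), 0.49726954102516174)
red 43 [0.4694 0.2749 0.0807] [0.461  0.2658 0.0719] [0.4784 0.2837 0.0891]
-0.6 [-0.77, 0.01, 0.01, 0.01, 0.05, 0.13, 0.14, 0.14, 0.15, 0.43]
-0.5 [0.7, 0.69, 0.66, 0.64, 0.05, 0.07, 0.09, 0.13, 0.14, 0.72]
-0.4 [0.73, 0.69, 0.01, 0.04, 0.05, 0.07, 0.09, 0.13, 0.14, 0.72]
-0.3 [0.72, 0.0, 0.02, 0.07, 0.09, 0.03, 0.03, 0.01, 0.02, 0.72]
-0.2 [-0.79, 0.0, 0.02, 0.07, 0.09, 0.11, 0.11, 0.1, 0.09, 0.72]
-0.1 [0.82, 0.01, 0.01, 0.03, 0.09, 0.14, 0.19, 0.25, 0.26, 0.72]
-0.0 [-0.78, 0.01, 0.04, 0.05, 0.09, 0.15, 0.19, 0.26, 0.26, 0.72]
0.1 [-0.78, 0.0, 0.02, 0.01, 0.09, 0.15, 0.19, 0.26, 0.26, 0.72]
0.2 [-0.77, 0.0, 0.02, 0.03, 0.02, 0.23, 0.3, 0.32, 0.19, 0.72]
0.3 [-0.77, 0.01, 0.07, 0.09, 0.09, 0.25, 0.31, 0.33, 0.33, 0.72]
0.4 [-0.77, 0.0, 0.03, 0.03, 0.11, 0.22, 0.29, 0.3, 0.3, 0.72]
side L 284 [ 0.406   0.2023 -0.0027] [0.4744 0.2929 0.0609] [0.4139 0.2764 0.0387]
plate 696 ((490.77911376953125, 295.4415283203125), (174.16720581054688, 107.24554443359375), 19.041345596313477)
red 122 [0.471  0.2808 0.0755] [0.4601 0.2647 0.0671] [0.4876 0.2923 0.0796]
```

Red vial is on the left shuttle: tab rear is about (0.407, 0.275) and the yaw is small. I'm swinging over along an arc, with the jaws closing and tool z turned to world x.

```bash
python3 -m pendant '[{"claw":0,"linear":[0,0,0],"twist":0.098},{"claw":0,"linear":[0,0,0],"twist":0.098},{"claw":0,"linear":[0,0,0],"twist":0.098},{"claw":0,"linear":[0,34,22],"twist":0},{"claw":0,"linear":[0,34,22],"twist":0},{"claw":0,"linear":[0,34,22],"twist":0},{"claw":0,"linear":[0,34,22],"twist":0},{"claw":0,"linear":[0,34,22],"twist":0},{"claw":0,"linear":[0,34,22],"twist":0},{"claw":0,"linear":[0,34,22],"twist":0}]'
python3 -m pendant '[{"claw":0,"linear":[0,36,9],"twist":0},{"claw":0,"linear":[0,36,9],"twist":0},{"claw":0,"linear":[0,36,9],"twist":0},{"claw":0,"linear":[0,36,9],"twist":0},{"claw":0,"linear":[0,36,9],"twist":0},{"claw":0,"linear":[0,36,9],"twist":0},{"claw":0,"linear":[0,36,9],"twist":0},{"claw":0,"linear":[0,36,9],"twist":0},{"claw":0,"linear":[0,36,9],"twist":0},{"claw":0,"linear":[0,36,9],"twist":0}]'
```

```text
clock: 1.83
tool_pos: [0.3501, -0.4064, 0.2268]
orientation: [-29.5, 90.0, -29.5]
force: [1.3, -1.0, 0.1]
opening: 0.0268
clock: 2.67
tool_pos: [0.4396, -0.0462, 0.2271]
orientation: [17.7, 89.9, 17.7]
force: [1.1, 0.5, -0.3]
opening: 0.0007
```

```bash
python3 -m pendant '[{"claw":0,"linear":[0,32,-9],"twist":0},{"claw":0,"linear":[0,32,-9],"twist":0},{"claw":0,"linear":[0,32,-9],"twist":0},{"claw":0,"linear":[0,32,-9],"twist":0},{"claw":0,"linear":[0,32,-9],"twist":0},{"claw":0,"linear":[0,32,-9],"twist":0},{"claw":0,"linear":[0,32,-9],"twist":0},{"claw":0,"linear":[0,32,-9],"twist":0},{"claw":0,"linear":[0,32,-9],"twist":0},{"claw":0,"linear":[0,32,-9],"twist":0}]'
python3 - <<'E'
from h import *
np.set_printoptions(precision=4,suppress=True)
T,R=tool(); c=cam('wrist'); p,d=snap('wrist','w1'); print(T,R); print('cam',-c[1].T@c[2])
W=cloud('wrist',p,d,c); hsv=cv2.cvtColor(p,cv2.COLOR_RGB2HSV)
near=(abs(W[...,1]-.28)<.07)&(W[...,0]>.37)&(W[...,0]<.56)&(d>0)
m=(hsv[...,0]>8)&(hsv[...,0]<22)&(hsv[...,1]>150)&(hsv[...,2]>80)&near
P=W[m]; print('orange',len(P),P.min(0) if len(P) else '',P.max(0) if len(P) else '')
t=P[P[:,2]>.054]; print('top',cv2.minAreaRect((t[:,:2]*1000).astype(np.float32)))
f=P[(P[:,2]>.02)&(P[:,2]<.052)]; 
if len(f)>20: print('face fit',np.polyfit(f[:,1],f[:,0],1),len(f),f.mean(0))
b=(W[...,2]>.006)&(W[...,2]<.014)&near; print('plate',cv2.minAreaRect((W[b][:,:2]*1000).astype(np.float32)))
m=((hsv[...,0]<6)|(hsv[...,0]>174))&(hsv[...,1]>150)&(W[...,2]>.077)&near
if m.any(): print('red',m.sum(),cv2.minEnclosingCircle((W[m][:,:2]*1000).astype(np.float32)))
for t in ['vial_red','tab_left']: print(t,boxes_of('wrist',t)[:2])
E
```

```text
clock: 3.5
tool_pos: [0.3488, 0.2735, 0.227]
orientation: [60.5, 89.9, 60.6]
force: [0.6, 0.0, -0.4]
opening: 0.0006
[0.3488 0.2735 0.227 ] [[ 0.0006 -0.0002  1.    ]
 [ 0.001   1.      0.0002]
 [-1.      0.001   0.0006]]
cam [0.2695 0.2723 0.3845]
orange 517 [ 0.4068  0.2598 -0.0019] [0.4152 0.2902 0.0605]
top ((411.3226318359375, 274.4969787597656), (7.579400062561035, 26.967205047607422), 3.4784910678863525)
face fit [-0.0612  0.4249] 314 [0.4082 0.2742 0.0365]
plate ((478.0042724609375, 295.5078430175781), (146.43930053710938, 80.40782165527344), 12.711507797241211)
vial_red []
tab_left [{'xy': [311.6, 276.6], 'confidence': 0.91}]
```

View pics/w1.png

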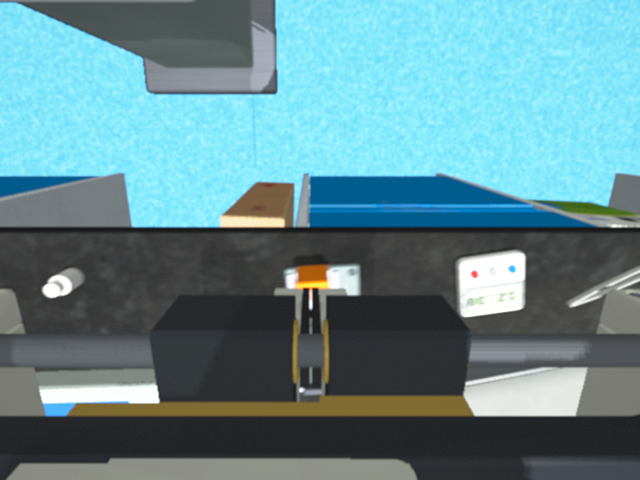

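The wrist view shows the tab at px (312,277) just ahead of the closed fingers. Face fit puts tab rear at (0.408, 0.274) with yaw +3.5°, which agrees with the vial at about (0.471, 0.278). Next I align and descend behind the tab.

```bash
python3 -m pendant '[{"claw":0,"linear":[27,0,0],"twist":-0.061},{"claw":0,"linear":[27,0,0],"twist":0},{"claw":0,"linear":[27,0,0],"twist":0},{"claw":0,"linear":[27,0,0],"twist":0},{"claw":0,"linear":[27,0,0],"twist":0},{"claw":0,"linear":[27,0,0],"twist":0},{"claw":0,"linear":[27,0,0],"twist":0},{"claw":0,"linear":[0,-0.9,10],"twist":0},{"claw":0,"linear":[0,-0.9,10],"twist":0},{"claw":0,"linear":[0,-0.9,10],"twist":0}]'
python3 - <<'E'
from h import *
np.set_printoptions(precision=4,suppress=True)
T,R=tool(); print(T,R[:,2]); tab=np.array([.4081,.2743,.042]); print('tab in tool',(tab-T)@R, get_obs()['force'])
snap('side','s2'); a=cv2.imread('pics/s2.png')[210:370,170:390]; cv2.imwrite('pics/s2c.png',cv2.resize(a,None,fx=3.5,fy=3.5,interpolation=cv2.INTER_CUBIC))
E
```

```text
clock: 4.48
tool_pos: [0.3815, 0.2714, 0.0387]
orientation: [34.8, 89.9, 38.3]
force: [0.0, 0.3, 1.0]
opening: 0.0005
[0.3815 0.2714 0.0387] [0.9981 0.0612 0.001 ]
tab in tool [-0.0032  0.0012  0.0267] [0.0172 0.2679 1.0397]
```

View pics/s2c.png

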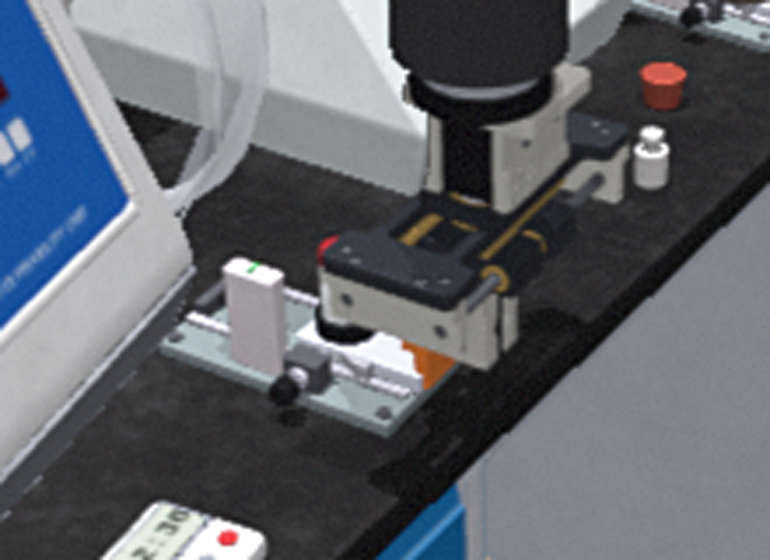

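The side view shows the fingers behind the orange tab (px ~425,360), with the body above and clear of the vial. There's about 17 mm to contact; I'll push slowly in two stages and check force in between.

```bash
python3 -m pendant '[{"claw":0,"linear":[0,0,4],"twist":0},{"claw":0,"linear":[0,0,4],"twist":0},{"claw":0,"linear":[0,0,4],"twist":0},{"claw":0,"linear":[0,0,3],"twist":0},{"claw":0,"linear":[0,0,3],"twist":0},{"claw":0,"linear":[0,0,3],"twist":0},{"claw":0,"linear":[0,0,3],"twist":0},{"claw":0,"linear":[0,0,3],"twist":0},{"claw":0,"linear":[0,0,3],"twist":0},{"claw":0,"linear":[0,0,3],"twist":0}]'
python3 - <<'E'
from h import *
np.set_printoptions(precision=4,suppress=True)
T,R=tool(); print(T, get_obs()['force']@R)
p,d=snap('side','s3'); W=cloud('side',p,d); hsv=cv2.cvtColor(p,cv2.COLOR_RGB2HSV)
m=((hsv[...,0]<6)|(hsv[...,0]>174))&(hsv[...,1]>150)&(hsv[...,2]>80)&(W[...,2]>.05)&(abs(W[...,1]-.28)<.06)&(abs(W[...,0]-.49)<.08)
print('red',m.sum(),W[m].mean(0),W[m].min(0),W[m].max(0))
E
```

```text
clock: 5.37
tool_pos: [0.4121, 0.2729, 0.0376]
orientation: [-161.8, 89.9, -158.3]
force: [-6.6, 2.9, 5.3]
opening: 0.0005
[0.4121 0.2729 0.0376] [-5.2629  3.2528 -6.4397]<stdin>:6: RuntimeWarning: Mean of empty slice.
  ret = um.true_divide(
Traceback (most recent call last):
ValueError: zero-size array to reduction operation minimum which has no identity
```

Contact is confirmed: −6.4 N along the push, slide at about 13 mm. Pushing on by 30 mm.

```bash
python3 -m pendant '[{"claw":0,"linear":[0,0,3],"twist":0},{"claw":0,"linear":[0,0,3],"twist":0},{"claw":0,"linear":[0,0,3],"twist":0},{"claw":0,"linear":[0,0,3],"twist":0},{"claw":0,"linear":[0,0,3],"twist":0},{"claw":0,"linear":[0,0,3],"twist":0},{"claw":0,"linear":[0,0,3],"twist":0},{"claw":0,"linear":[0,0,3],"twist":0},{"claw":0,"linear":[0,0,3],"twist":0},{"claw":0,"linear":[0,0,3],"twist":0}]'
python3 - <<'E'
from h import *
np.set_printoptions(precision=4,suppress=True)
c=cam('wrist');T,R=tool(); print(T, get_obs()['force']@R)
for n in ['side','wrist']:
    p,d=snap(n,n+'4'); W=cloud(n,p,d); hsv=cv2.cvtColor(p,cv2.COLOR_RGB2HSV)
    m=(hsv[...,0]>8)&(hsv[...,0]<22)&(hsv[...,1]>150)&(hsv[...,2]>80)&(abs(W[...,1]-.28)<.04)&(W[...,0]>.39)&(W[...,0]<.5)&(W[...,2]>.012)&(W[...,2]<.065)
    P=W[m]; print(n,len(P),P.min(0) if len(P) else '',np.median(P,0),P.max(0) if len(P) else '')
a=cv2.imread('pics/side4.png')[210:370,170:390]; cv2.imwrite('pics/s4c.png',cv2.resize(a,None,fx=3.5,fy=3.5,interpolation=cv2.INTER_CUBIC))
E
```

```text
clock: 6.25
tool_pos: [0.4417, 0.2748, 0.0374]
orientation: [-162.5, 89.9, -159.0]
force: [-7.6, 2.5, 4.1]
opening: 0.0004
[0.4417 0.2748 0.0374] [-4.0953  2.9508 -7.4293]
side 70 [0.4502 0.2659 0.0125] [0.4536 0.2891 0.0249] [0.4748 0.2958 0.0392]
wrist 92 [0.432  0.2726 0.0142] [0.4534 0.2748 0.0387] [0.4782 0.2763 0.0642]
```

View pics/s4c.png

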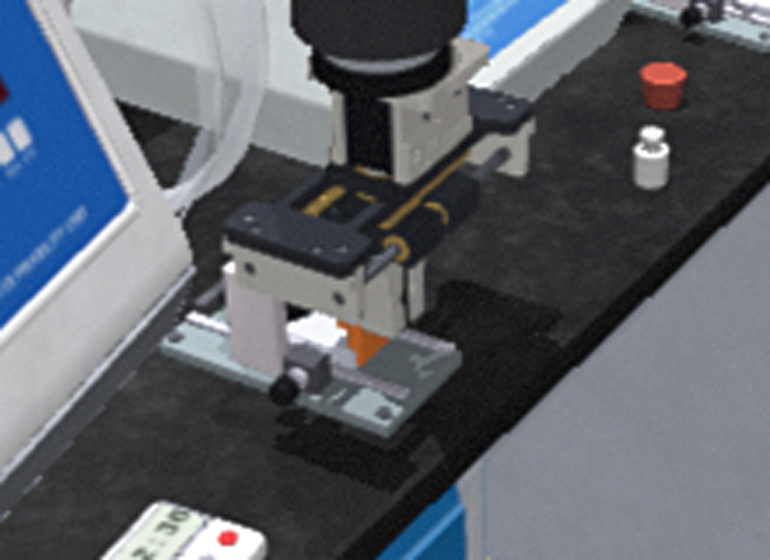

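The side view shows the tab (px ~360,345) beside the pin block, rear face at x≈0.452. That makes the slide travel about 43–44 mm, past the catch and well short of the end. I add 2 mm for margin, then back off smoothly so it latches gently.

```bash
python3 -m pendant '[{"claw":0,"linear":[0,0,1],"twist":0},{"claw":0,"linear":[0,0,1],"twist":0},{"claw":0,"linear":[0,0,0],"twist":0},{"claw":0,"linear":[0,0,-3],"twist":0},{"claw":0,"linear":[0,0,-4],"twist":0},{"claw":0,"linear":[0,0,-4],"twist":0},{"claw":0,"linear":[0,0,-4],"twist":0},{"claw":0,"linear":[0,0,-6],"twist":0},{"claw":0,"linear":[0,0,-8],"twist":0},{"claw":0,"linear":[0,0,-10],"twist":0}]'
python3 -m pendant '[{"claw":0,"linear":[0,0,-12],"twist":0},{"claw":0,"linear":[0,0,-12],"twist":0},{"claw":0,"linear":[-5,0,-5],"twist":0},{"claw":0,"linear":[-20,0,0],"twist":0},{"claw":0,"linear":[-25,0,0],"twist":0},{"claw":0,"linear":[-25,0,0],"twist":0},{"claw":0,"linear":[-25,0,0],"twist":0},{"claw":0,"linear":[-25,0,0],"twist":0},{"claw":0,"linear":[-25,0,0],"twist":0},{"claw":0,"linear":[-15,0,0],"twist":0}]'
python3 - <<'E'
from h import *
np.set_printoptions(precision=4,suppress=True)
c=cam('wrist');T,R=tool(); print(T, get_obs()['force']@R)
for n in ['side','wrist']:
    p,d=snap(n,n+'5'); W=cloud(n,p,d); hsv=cv2.cvtColor(p,cv2.COLOR_RGB2HSV)
    m=(hsv[...,0]>8)&(hsv[...,0]<22)&(hsv[...,1]>150)&(hsv[...,2]>80)&(abs(W[...,1]-.28)<.04)&(W[...,0]>.39)&(W[...,0]<.5)&(W[...,2]>.02)&(W[...,2]<.052)
    P=W[m]; print(n,len(P),P.min(0) if len(P) else '',np.median(P,0),P.max(0) if len(P) else '')
a=cv2.imread('pics/side5.png')[210:370,170:390]; cv2.imwrite('pics/s5c.png',cv2.resize(a,None,fx=3.5,fy=3.5,interpolation=cv2.INTER_CUBIC))
E
```

```text
clock: 7.18
tool_pos: [0.4054, 0.2726, 0.0376]
orientation: [18.0, 90.0, 21.5]
force: [-0.3, 0.3, -0.1]
opening: 0.0005
clock: 8.02
tool_pos: [0.3769, 0.2715, 0.2059]
orientation: [45.8, 89.8, 49.3]
force: [-0.0, 0.1, -0.3]
opening: 0.0007
[0.3769 0.2715 0.2059] [ 0.2833  0.1212 -0.0175]
side 180 [0.439  0.2607 0.0202] [0.4428 0.2801 0.037 ] [0.4674 0.2943 0.0517]
wrist 296 [0.4398 0.2586 0.0203] [0.4412 0.2751 0.0321] [0.4652 0.2887 0.0519]
```

View pics/s5c.png

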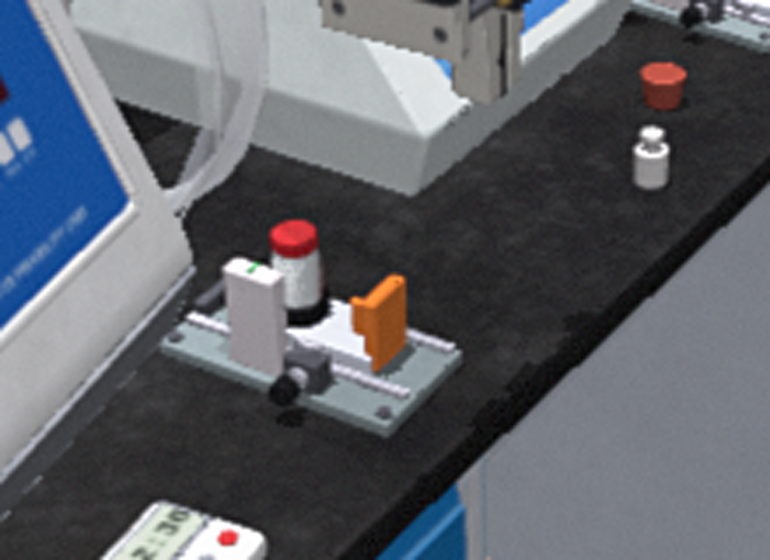

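The tab's rear face now sits at x≈0.441, up from 0.408, so travel is about 33 mm: latched. The vial stands upright beside the reading head (px ~297,265), and the robot is clear with the neighbours unmoved. I'm handing in.

```bash
python3 -m pendant '[{"claw":0,"linear":[0,0,0],"twist":0},{"claw":0,"linear":[0,0,0],"twist":0},{"claw":0,"linear":[0,0,0],"twist":0},{"claw":0,"linear":[0,0,0],"twist":0},{"claw":0,"linear":[0,0,0],"twist":0},{"claw":0,"linear":[0,0,0],"twist":0},{"claw":0,"linear":[0,0,0],"twist":0},{"claw":0,"linear":[0,0,0],"twist":0},{"claw":0,"linear":[0,0,0],"twist":0},{"claw":0,"linear":[0,0,0],"twist":0}]'
python3 -c "from plant import *; print(close_job())"
```

```text
clock: 8.95
tool_pos: [0.3768, 0.2709, 0.2025]
orientation: [124.4, 90.0, 127.8]
force: [0.2, -0.5, -0.2]
opening: 0.0011
the job is handed in; nothing more can be done
None
```

The red-capped vial was on the left shuttle. I pushed its orange tab with closed fingers to an estimated 45 mm of travel, past the 37 mm catch and short of the 62 mm end stop. The push force I read was about 7.5 N. I then backed off and lifted clear, and handed in at about 9 s of the 32 s allowed.

**Latch:** my last check put the tab's rear face 33 mm from home, which fits the 34 mm latch within the measuring error. The vial stood upright beside the reading head, and the force on the tool was near zero.

**Surroundings:** the weight, stopper and timer looked unmoved in the last side picture. That picture did not show the blue-capped vial, so I did not re-measure it, but the arm only passed well above that shuttle.

No check failed. While the gripper hid the red cap mid-push, I could not measure the vial itself and judged travel from the tab alone.

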